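# Lift the hot egg out with the tongs and let it drip over the saucer

## Robot

A 6-joint arm with a two-finger parallel gripper is mounted at the origin on the work surface. World frame = base frame: x ahead of the robot, y to its left, z up, the work surface at z = 0. Lengths are in mm, angles in rad, forces in N, time in s.
With the tool pointing down it reaches from about 400 to 925 mm from the base axis. Payload 12.5 kg.
Tool frame: the origin (TCP) lies at the centre of the arm's flange, where the gripper is bolted on; the fingertips stand 190 mm ahead of it and the grasp point (between the pads) lies env.grip_point_offset ahead of it (env.grip_point_offset is the distance from the TCP to the grasp point, in mm); z points along the fingers, x is the direction in which the jaws open and shut, and the axes are right-handed (so a half turn about z gives the same grasp; the last joint's range is limited). The gripper opens to 95 mm and grips with 3 to 60 N. Pads are 20 mm wide; open, the fingers measure 119 mm over their backs; the gripper's body (75 mm by 180 mm) begins 59 mm behind the grasp point.
Start: joints at [-1.337, 0.491, 1.559, -0, 1.092, -0.106], TCP at [208.331, -589.256, 404.761] pointing down, gripper open.
Joint ranges: [-3.1, 3.1], [-0.84, 2.19], [0.05, 2.79], [-1.13, 4.28], [0.06, 2.93], [-2.69, 2.69]. Speed limits (rad/s): [2.22, 2.22, 2.79, 3.14, 3.14, 3.14].

## Interface

Orientations are given as [roll, pitch, yaw] about the fixed x, y, z axes, in that order (R = Rz(yaw) Ry(pitch) Rx(roll)).
In Python, from cell import state, read_camera, camera_model, job_done, env gives the robot as it stands.
- The arm moves only by the tool arm_command, never from a script. Its argument "steps" is a list of rows, each a list of 6 numbers: the shift along the tool's x, y, z in cm, then the turn, a rotation vector about the tool's x, y, z in degrees. In form: [[dx, dy, dz, rx, ry, rz], ...]. A call has 1 to 12 rows; each row is the pose to reach, as a shift and turn from the pose commanded when the call began, along the tool's axes at that moment; what a row does not reach only later rows make up. A row lasts 1/12 s, in which the tool goes at most 41.7 mm and 7.16 degrees, less where a joint would pass 70% of its speed; a pose out of reach is approached as far as the arm can. A call with a gripper value outside its range is refused whole. "jaw" is the finger opening in cm, from 0 to 9.51, set as the call begins (left out, the last holds). The fingers move at their own pace and stop on an object; the grip force is fixed at half the most. Time passes only in rows, so rows that repeat a pose let the fingers close. It gives the time, the measured TCP pose, the force and the opening at its end, in the units of the state.
- state(): the state, without advancing time (a new reading comes with each control period).
- read_camera(name): name is "side" or "top"; returns the picture (384x512x3 uint8, red, green, blue); there is no depth.
- camera_model(name): a dict with "K" (3x3 intrinsics, pixels), "k1" (the pictures are not rectified: a ray, as slopes to the right and down, at radius r is drawn at 1 + k1 r^2 times it, then the intrinsics apply), "xyz" and "rotation" of the camera in the world. Camera axes: x right, y up, looking along -z (the intrinsics and any distortion apply to the point x, -y, -z); pixel columns grow to the right and rows downward; lengths in mm; the calibration is good to about 2 mm. A picture is of the moment at which its call begins. camera_model takes no time and is no camera call.
- job_done(): hands the job in, once; it reports no verdict.
The state is a dict: "t": time; "joints": joint angles; "qvel": joint speeds; "tau": joint torques, N m; "eef_pos": TCP position; "tcp_rot": TCP orientation; "ft_force": force on the tool from outside, world axes, zero at the start; "moment": the same for the moment, N m; "opening": opening from 0.0 (shut) to 1.0 (fully open).
Only numpy, scipy, OpenCV 4.12 (cv2) and the standard library are available. Lean on these libraries where they do the work, as an engineer would, in place of code of your own. Each camera call takes 0.05 s, during which the arm holds its last target. There are 200 camera calls.

## Task

The freshly boiled egg in the white egg cup is wet and too hot to touch: pick up the red-gripped kitchen tongs, close them on the egg, lift it out and hold it over the middle of the blue saucer, at least 10 cm above it, so that it can drip. Finish while still holding: do not put the egg or the tongs down or let go. Touch the egg with the tongs' two jaws only, do not drop it, leave the egg cup and the saucer standing where they are, and do not disturb the steel cup, the brush or the funnel.

Things in the scene. Friction and masses are not known exactly. Their poses are not given: they have to be found in the camera images.
- tongs: kitchen tongs lying on their side: steel pivot 18 mm across, 28 mm tall, two flat arms in a level V, each with a red grip sleeve and a steel jaw; 193 mm long from the pivot, 117 g, balance about 105 mm ahead of the pivot. Origin: pivot axis, underside. x: middle line from pivot to jaws, y to the left arm, z up. A spring holds it open; both arms always turn equally about the pivot.
- tongs_grip (a point): on the middle line, 100 mm ahead of the pivot, 14 mm above the underside: midway between the red sleeves (56 mm long, 28 mm tall). Width over the sleeves: 68 mm open, 46 mm closed on the egg. Spring push on each finger 6 N open, 8 N closed. Squeezed to about 60 mm it can be carried and the jaws still clear the egg by about 8 mm each side; 20 to 40 N grips the egg well.
- tongs_bite (a point): point on the tongs' middle line, 180 mm ahead of the pivot and 14 mm above the underside: midway between the two jaws. Put it at the egg's centre or up to 5 mm higher before closing.
- jaw_left: left jaw: shallow V plate 25 mm long, 20 mm tall (4 to 24 mm above the tongs' underside), hollow side towards the other jaw; origin at the middle of its hollow face. The gap between the jaws is about 84 mm at their middles (75 mm at their ends) when open and about 45 mm when closed on the egg.
- jaw_right: right jaw, the mirror image of the left one; origin at the middle of its hollow face
- tongs_left (a joint): closing angle of the tongs' left arm in rad: 0 open (where the spring holds it), about 0.10 when closed on the egg, 0.22 at the stop; the right arm has the same value
- egg: brown hen's egg, 42 mm thick and 56 mm tall, 46 to 70 g, standing blunt end down in the egg cup; origin at its lower end
- egg_center (a point): the egg's centre at its thickest height, 26 mm above its lower end, about 62 mm above the shelf while it stands in the cup
- egg_cup: loose white ceramic egg cup, foot 48 mm across, bowl 43 mm across, 48 mm tall, 130 g; origin at the centre of its underside, z up
- egg_cup_rim (a point): centre of the egg cup's rim, 48 mm above its underside
- saucer: loose blue ceramic saucer, 130 mm across, 16 mm tall; origin at the centre of its underside. The egg cup and the saucer stand left and right, either way round.
- steel_cup: bystander: stainless steel cup, 74 mm across, 85 mm tall, standing on the shelf; origin at the centre of its underside
- brush: bystander: blue scrubbing brush, 150 by 45 by 38 mm, bristles down; origin at the centre of its underside
- funnel: bystander: green plastic funnel standing on its wide mouth, 110 mm across, 105 mm tall; origin at the centre of its underside
Mind the look-alikes: they are no part of the job. Several things look just like the tongs: the one meant starts farthest to the robot's left. Of the things like the egg_cup, leave any that is black; of the rest the larger one is meant.

How it is judged:
By the outcome, as a careful person would: the job done as asked, in the order asked, and still so for the second after the job is handed in, while the arm keeps its last pose, push and grip.
It also fails if it takes over 51 s, if anything falls off the work surface, if the arm or the gripper's body presses on something with over 40 N, if the wrist force passes 120 N, or if a joint passes its speed limit or range.

## Working session

There is one attempt and no reset: what is moved stays moved. The work goes in short steps, Python scripts to look and compute and a tool call to move; the robot and the scene stay as the last step left them, time stands still between calls to the robot, and variables do not carry over. Pictures are saved under pics/ and viewed, about 8 in all and at most 12, crops included, and the job is handed in when it is done.

Besides the shell and the picture viewer there is one more tool, called after "Emit:" by a JSON object that holds its "method" and its "body", one argument or row to a line. arm_command: Moves the arm, as the interface text tells. Its arguments: {"type":"object","properties":{"steps":{"type":"array"},"jaw":{"type":"number"}},"required":["steps"]}

```bash
mkdir -p pics; cat > h.py <<'E'
import numpy as np, cv2
from cell import state, read_camera, camera_model, job_done, env
def ray(n,u,v):
    m=camera_model(n);K=np.array(m["K"]);R=np.array(m["rotation"])
    if R.shape!=(3,3):
        from scipy.spatial.transform import Rotation as T; R=T.from_euler('xyz',R).as_matrix()
    d=np.array([(u-K[0,2])/K[0,0],(v-K[1,2])/K[1,1]]);s=d.copy()
    for _ in range(20): s=d/(1+m["k1"]*(s@s))
    return np.array(m["xyz"],float),R@np.array([s[0],-s[1],-1])
def pt(n,u,v,z):
    o,d=ray(n,u,v);return o+d*(z-o[2])/d[2]
def proj(n,p):
    m=camera_model(n);K=np.array(m["K"]);R=np.array(m["rotation"])
    if R.shape!=(3,3):
        from scipy.spatial.transform import Rotation as T; R=T.from_euler('xyz',R).as_matrix()
    c=R.T@(np.array(p)-m["xyz"]);s=np.array([c[0],-c[1]])/-c[2];s=s*(1+m["k1"]*(s@s))
    return K[:2,:2]@s+K[:2,2]
def save(n,f):
    im=read_camera(n);cv2.imwrite(f,im[...,::-1]);return im
E
python3 - <<'E'
from h import *
for n in("top","side"):
    im=save(n,f"pics/{n}0.png");m=camera_model(n);print(n,m)
print(state(),env.grip_point_offset)
a=[cv2.resize(cv2.imread(f"pics/{n}0.png"),(800,600)) for n in("top","side")]
cv2.imwrite("pics/top0b.png",a[0]);cv2.imwrite("pics/side0b.png",a[1])
E
```

```text
top {'K': array([[359.02610881,   0.        , 254.62783224],
       [  0.        , 359.02610881, 194.47567112],
       [  0.        ,   0.        ,   1.        ]]), 'k1': 0.016592037249881297, 'xyz': array([ 296.20785527,    6.21906519, 1221.56347224]), 'rotation': array([ 0.18927067,  0.00777136, -1.58693424])}
side {'K': array([[386.14910758,   0.        , 255.73203249],
       [  0.        , 386.14910758, 191.95381598],
       [  0.        ,   0.        ,   1.        ]]), 'k1': -0.07089550868426386, 'xyz': array([ 421.6702874 , -973.41190822,  846.97486116]), 'rotation': array([ 0.90534854, -0.0223511 , -0.04735746])}
{'t': 0.1, 'joints': array([-1.33660823e+00,  4.91492907e-01,  1.55936938e+00, -2.22216587e-06,
        1.09169947e+00, -1.05597466e-01]), 'qvel': array([-0.00097366, -0.0023419 , -0.00221155, -0.00185397,  0.00086297,
       -0.00082213]), 'tau': array([ 1.54345937e-03, -6.13620973e+01, -2.58607221e+01,  6.93606469e-02,
        4.70574643e-02, -2.94678978e-05]), 'eef_pos': array([ 208.3206921 , -589.23671781,  404.23064305]), 'tcp_rot': array([-3.14149247e+00,  9.63914019e-04, -1.23100969e+00]), 'ft_force': array([ 0.47919888,  0.29466511, -0.07073236]), 'moment': array([-0.01985548, -0.04092121, -0.01834876]), 'opening': 1.0003531284506615} 171.3
```

View pics/top0b.png

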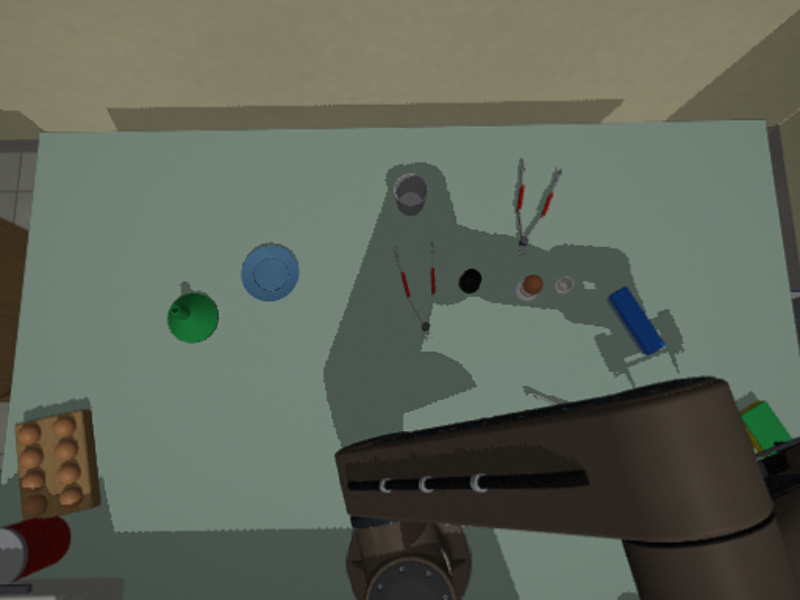

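View pics/side0b.png

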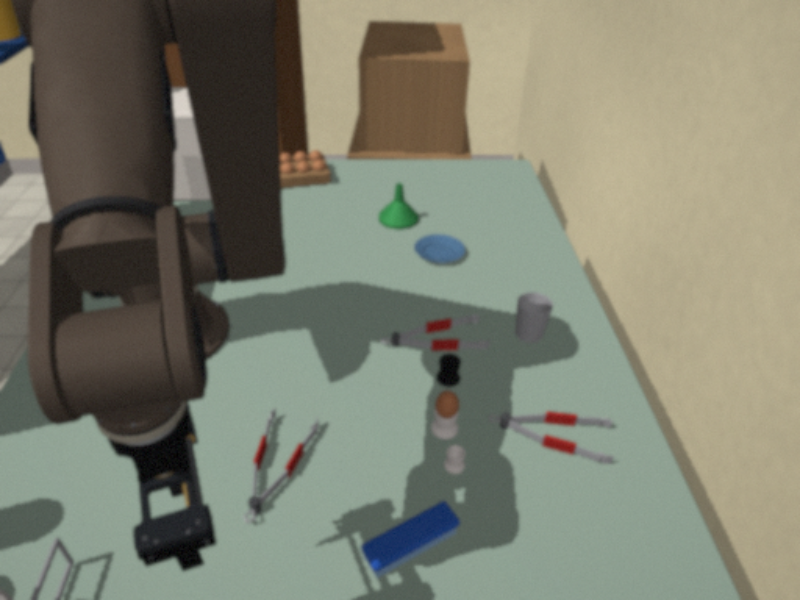

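Left to right in the top view (800×600):
- **Tongs:** A has its pivot at (425,327), B at (522,242), and C is mostly hidden under the arm at about (540,395). A is farthest left.
- **Cups:** black (470,281), large white with the egg (530,287), small white (565,285). The large white one is the right one.
- **Saucer:** (270,272). The funnel is at (193,317) and the steel cup at (410,192).

Next I'll measure these and check the choice in one crop.

```bash
python3 - <<'E'
from h import *
im=cv2.imread("pics/top0.png");b,g,r=[im[...,i].astype(int) for i in range(3)]
def blobs(mask,z,name,n="top",mn=15):
    k,l,s,c=cv2.connectedComponentsWithStats(mask.astype(np.uint8))
    for i in range(1,k):
        if s[i,4]>=mn: print(n,name,c[i].round(1),s[i,4],s[i,:4],pt(n,*c[i],z).round(0)[:2])
blobs((r>110)&(g<50)&(b<50),26,"red")
blobs((r>100)&(g>40)&(g<r*.7)&(b<r*.5),62,"egg")
blobs((b>g+25)&(b>120)&(g>r+25),10,"saucer")
blobs((r+g+b<110),14,"dark")
cr=im[110:225,230:385];cv2.imwrite("pics/crop0.png",cv2.resize(cr,None,fx=5,fy=5,interpolation=cv2.INTER_CUBIC))
im=cv2.imread("pics/side0.png");b,g,r=[im[...,i].astype(int) for i in range(3)]
blobs((r>140)&(g<60)&(b<60),14,"red","side")
blobs((r>100)&(g>40)&(g<r*.7)&(b<r*.55)&(g>60),62,"egg","side")
E
```

```text
top red [333.3 126.1] 19 [332 119   3  14] [ 765. -268.]
top red [350.4 130.1] 22 [348 124   6  14] [ 749. -327.]
top egg [ 40.  273.9] 53 [ 34 270  12  10] [276. 692.]
top egg [ 16.9 278.8] 55 [ 11 275  12  10] [262. 762.]
top egg [ 41.4 288.6] 56 [ 36 285  11  10] [231. 683.]
top egg [ 18.7 293.9] 58 [ 13 290  12  10] [216. 751.]
top egg [ 42.6 303.7] 50 [ 37 300  12  10] [185. 674.]
top egg [ 19.6 308.3] 43 [ 14 305  12   8] [173. 744.]
top egg [ 43.2 318.1] 38 [ 38 316  12   6] [143. 668.]
top saucer [169.6 163. ] 204 [155 157  31  15] [646. 307.]
top dark [300.6 179.5] 169 [294 172  14  16] [ 578. -147.]
top dark [119.9 192.8] 125 [111 188  21  13] [542. 474.]
top dark [318.6 286.7] 6085 [215 241 251  81] [ 218. -191.]
top dark [ 57.2 278.2] 80 [ 53 263   8  32] [260. 662.]
top dark [341.1 278.6] 17 [338 274   6  10] [ 243. -266.]
top dark [357.7 278.9] 26 [353 275   9  10] [ 241. -320.]
top dark [498.  284.2] 28 [492 282  14   6] [ 219. -768.]
top dark [466.1 333.8] 2169 [398 283 114 101] [  69. -647.]
top dark [390.2 288.5] 15 [387 286   7   7] [ 210. -422.]
top dark [389.4 29
[... 194 characters left out ...]
  9] [  74. -327.]
top dark [ 27.2 346.4] 905 [  3 330  42  42] [ 52. 737.]
top dark [233.9 333.8] 135 [224 330  25   9] [78. 85.]
top dark [263.6 353.9] 1063 [222 333  79  51] [17. -8.]
top dark [403.9 339.2] 15 [401 336   6   7] [  55. -451.]
top dark [409.9 338.9] 16 [408 336   5   7] [  55. -470.]
top dark [246.8 369.8] 102 [236 359  25  25] [-29.  45.]
top dark [271.7 362.6] 40 [262 359  21  11] [ -9. -33.]
top dark [226.9 375.1] 21 [224 370   8  10] [-43. 107.]
top dark [ 11.4 374.7] 30 [  0 374  20   5] [-29. 777.]
side red [357.3 282. ] 22 [349 280  18   5] [ 749. -317.]
side egg [182.7 100.6] 26 [179  97   7  10] [175. 728.]
side egg [286.4 258.6] 107 [281 252  11  14] [ 556. -269.]
```

View pics/crop0.png

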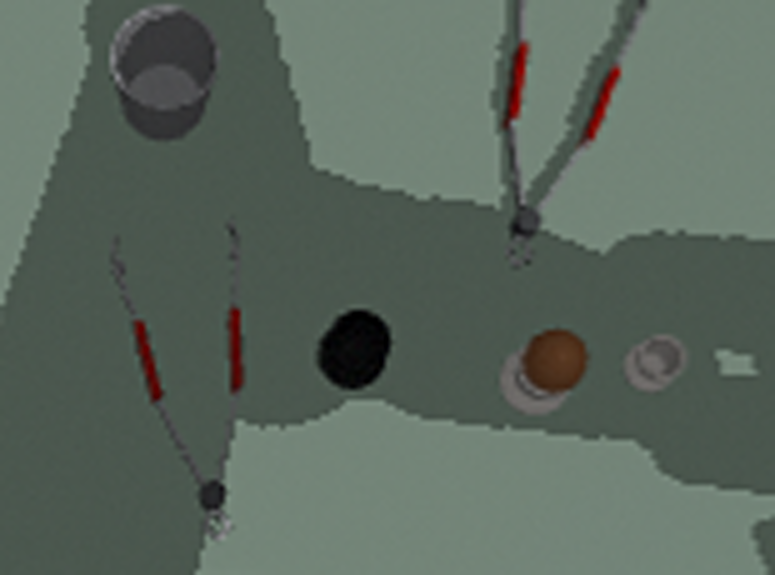

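The crop confirms the choice: A's sleeves are at (148,361) and (236,349) and its pivot at (211,495), with its jaws pointing away from the robot. The egg at (556,360) stands in the larger white cup. Now I'll get precise values.

```bash
cat > loc.py <<'E'
from h import *
def hs(n,im,lo,hi,box,mn=12):
    h=cv2.cvtColor(im,cv2.COLOR_BGR2HSV);m=cv2.inRange(h,lo,hi);z=np.zeros_like(m);x0,y0,x1,y1=box
    z[y0:y1,x0:x1]=m[y0:y1,x0:x1];k,l,s,c=cv2.connectedComponentsWithStats(z)
    return [(c[i],s[i]) for i in range(1,k) if s[i,4]>=mn]
E
python3 - <<'E'
from loc import *
t=cv2.imread("pics/top0.png");s=cv2.imread("pics/side0.png")
S=[c for c,_ in hs("top",t,(0,150,40),(6,255,255),(240,150,300,220))];print(S)
P=[pt("top",*c,28) for c in S];mid=sum(P)/len(P);pv=pt("top",272.1,208.9,28)
d=mid-pv;print("tongs top: mid",mid,"piv",pv,"len",np.linalg.norm(d),"yaw",np.arctan2(d[1],d[0]))
c=hs("side",s,(0,150,40),(6,255,255),(250,195,330,235));print(c,[pt("side",*a,14).round(1) for a,_ in c])
e=hs("top",t,(5,100,40),(15,255,255),(320,165,360,200));print("egg",e,[pt("top",*a,65) for a,_ in e])
e2=hs("side",s,(5,100,40),(15,255,255),(270,240,310,280));print(e2)
def tri(a,b):
    o1,d1=ray("top",*a);o2,d2=ray("side",*b);A=np.c_[d1,-d2];x=np.linalg.lstsq(A,o2-o1,rcond=None)[0];p,q=o1+x[0]*d1,o2+x[1]*d2;return (p+q)/2,np.linalg.norm(p-q)
print(tri(e[0][0],e2[0][0]))
w=hs("top",t,(95,90,40),(125,255,255),(140,140,210,210),100);print("saucer",w,[pt("top",*a,12) for a,_ in w])
w=hs("side",s,(95,90,40),(125,255,255),(250,140,310,180),50);print("saucer",w,[pt("side",*a,12) for a,_ in w])
print("steel top rim",pt("top",230+163/5,110+58/5,85),"black",pt("top",300.6,179.5,24),"small white",pt("top",230+656/5,110+357/5,40))
E
```

```text
[array([276.44444444, 178.92592593]), array([259.10344828, 182.03448276])]
tongs top: mid [572.76666024 -33.81126833  28.        ] piv [474.6380371  -46.05836824  28.        ] len 98.88992939402613 yaw 0.12416456634559313
[(array([280.51470588, 208.        ]), array([274, 205,  14,   7,  68], dtype=int32)), (array([284.24096386, 220.22891566]), array([277, 218,  16,   6,  83], dtype=int32))] [array([568.9,  -1.9,  14. ]), array([575. , -62.3,  14. ])]
egg [(array([340.56779661, 181.56779661]), array([335, 176,  12,  12, 118], dtype=int32))] [array([ 556.17452704, -272.05981537,   65.        ])]
[(array([285.85549133, 258.45086705]), array([279, 251,  14,  16, 173], dtype=int32))]
(array([ 554.85258329, -271.79462747,   66.09170976]), np.float64(2.103219947143766))
saucer [(array([172.47485493, 174.54352031]), array([ 154,  157,   37,   36, 1034], dtype=int32))] [array([603.49074731, 295.80886319,  12.        ])]
saucer [(array([281.23969072, 158.58762887]), array([266, 151,  31,  16, 388], dtype=int32))] [array([601.62106106, 299.97998373,  12.        ])]
steel top rim [762.17634023 -19.1842419   85.        ] black [ 575.10273468 -146.18591841   24.        ] small white [ 561.11133756 -347.17759086   40.        ]
```

```bash
cat > go.py <<'E'
from h import *; import sys
from scipy.spatial.transform import Rotation as T
def go(p,yaw):
    s=state();R=T.from_euler('xyz',s["tcp_rot"]);G=T.from_euler('xyz',[np.pi,0,yaw])
    print(s["t"],"pos",s["eef_pos"].round(1),"rot",s["tcp_rot"].round(3),"F",s["ft_force"].round(1),"open",95.1*s["opening"])
    print("row",(R.inv().apply(np.array(p)-s["eef_pos"])/10).round(2),np.degrees((R.inv()*G).as_rotvec()).round(2))
if __name__=="__main__": a=list(map(float,sys.argv[1:]));go(a[:3],a[3])
E
python3 go.py 573 -33 300 -1.447
```

```text
0.1 pos [ 208.3 -589.2  404.2] rot [-3.141e+00  1.000e-03 -1.231e+00] F [ 0.5  0.3 -0.1] open 95.1335825156579
row [-40.28 -52.92  10.47] [ 0.    0.06 12.38]
```

Emit:
{"method": "arm_command", "body": {
  "steps": [
    [-40.3,-52.9,0,0,0,12.4],
    [-40.3,-52.9,0,0,0,12.4],
    [-40.3,-52.9,0,0,0,12.4],
    [-40.3,-52.9,0,0,0,12.4],
    [-40.3,-52.9,0,0,0,12.4],
    [-40.3,-52.9,0,0,0,12.4],
    [-40.3,-52.9,0,0,0,12.4],
    [-40.3,-52.9,0,0,0,12.4],
    [-40.3,-52.9,0,0,0,12.4],
    [-40.3,-52.9,0,0,0,12.4],
    [-40.3,-52.9,0,0,0,12.4],
    [-40.3,-52.9,0,0,0,12.4]
  ],
  "jaw": 9.5
}}

```text
t: 1.1
eef_pos: [483.0, -169.0, 404.7]
tcp_rot: [3.141, 0.0, -1.447]
ft_force: [1.0, -1.4, 1.2]
opening: 1.001
```

```bash
python3 go.py 573 -33 270 -1.447
```

```text
1.1 pos [ 483.  -169.   404.7] rot [ 3.141  0.    -1.447] F [ 1.  -1.4  1.2] open 95.21674818710214
row [-12.39 -10.61  13.47] [ 0.01  0.   -0.03]
```

Emit:
{"method": "arm_command", "body": {
  "steps": [
    [-12.4,-10.6,0,0,0,0],
    [-12.4,-10.6,0,0,0,0],
    [-12.4,-10.6,0,0,0,0],
    [-12.4,-10.6,0,0,0,0],
    [-12.4,-10.6,5,0,0,0],
    [-12.4,-10.6,13.4,0,0,0],
    [-12.4,-10.6,13.4,0,0,0],
    [-12.4,-10.6,13.4,0,0,0],
    [-12.4,-10.6,13.4,0,0,0],
    [-12.4,-10.6,13.4,0,0,0],
    [-12.4,-10.6,13.4,0,0,0]
  ]
}}

```text
t: 2.02
eef_pos: [572.8, -35.2, 273.0]
tcp_rot: [-3.139, -0.001, -1.448]
ft_force: [-0.4, -0.2, 0.6]
opening: 0.997
```

```bash
python3 go.py 573 -33 193.5 -1.447; python3 - <<'E'
from loc import *
im=save("side","pics/s1.png")[...,::-1];cv2.imwrite("pics/s1c.png",cv2.resize(im[60:300,190:390],None,fx=3,fy=2.5*1,interpolation=cv2.INTER_CUBIC))
im=save("top","pics/t1.png")
E
```

```text
2.0167 pos [572.8 -35.2 273. ] rot [-3.139e+00 -1.000e-03 -1.448e+00] F [-0.4 -0.2  0.6] open 94.85629313869426
row [-0.22 -0.02  7.95] [-0.18 -0.06 -0.04]
```

View pics/s1c.png

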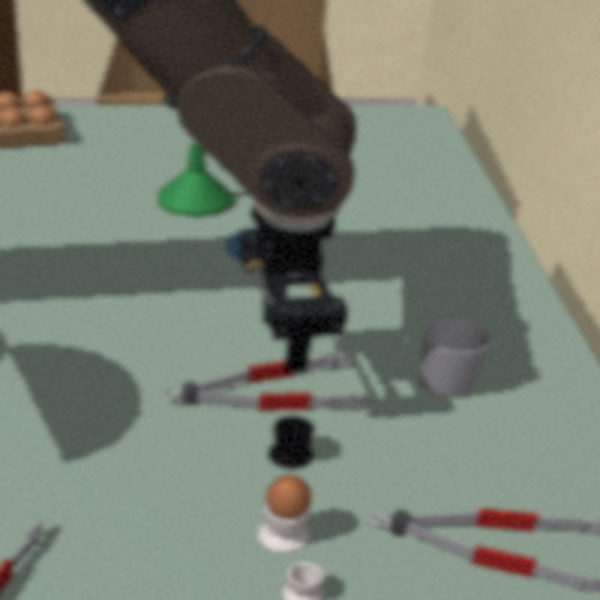

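The open gripper is straddling sleeves A. The near fingertip is at (297,365), with the sleeves at (270,371) and (285,401) in line below it. Going down.

Emit:
{"method": "arm_command", "body": {
  "steps": [
    [0,0,3,0,0,0],
    [0,0,5,0,0,0],
    [0,0,6.5,0,0,0],
    [0,0,7.5,0,0,0],
    [0,0,7.9,0,0,0],
    [0,0,7.9,0,0,0],
    [0,0,7.9,0,0,0]
  ]
}}

```text
t: 2.7
eef_pos: [572.6, -35.0, 192.7]
tcp_rot: [-3.14, -0.0, -1.447]
ft_force: [-0.1, 0.7, 0.2]
opening: 0.998
```

```bash
python3 go.py 573 -33 193.5 -1.447
```

```text
2.7 pos [572.6 -35.  192.7] rot [-3.14  -0.    -1.447] F [-0.1  0.7  0.2] open 94.88261397879859
row [-0.19 -0.07 -0.08] [-0.07 -0.03 -0.02]
```

Emit:
{"method": "arm_command", "body": {
  "steps": [
    [-0.2,0,0,0,0,0],
    [-0.2,0,0,0,0,0],
    [-0.2,0,0,0,0,0],
    [-0.2,0,0,0,0,0],
    [-0.2,0,0,0,0,0],
    [-0.2,0,0,0,0,0],
    [-0.2,0,0,0,0,0],
    [-0.2,0,0,0,0,0],
    [-0.2,0,0,0,0,0],
    [-0.2,0,0,0,0,0]
  ],
  "jaw": 6.0
}}

```text
t: 3.53
eef_pos: [572.2, -33.0, 192.0]
tcp_rot: [-3.141, -0.0, -1.447]
ft_force: [0.9, -0.6, 4.9]
opening: 0.632
```

Emit:
{"method": "arm_command", "body": {
  "steps": [
    [-0.2,0,-1,0,0,0],
    [-0.2,0,-2,0,0,0],
    [-0.2,0,-4,0,0,0],
    [-0.2,0,-7,0,0,0],
    [-0.2,0,-10,0,0,0],
    [-0.2,0,-13,0,0,0],
    [-0.2,0,-15,0,0,0],
    [-0.2,0,-15,0,0,0],
    [-0.2,0,-15,0,0,0]
  ]
}}

```text
t: 4.28
eef_pos: [571.4, -30.8, 342.9]
tcp_rot: [-3.14, -0.001, -1.447]
ft_force: [-0.2, 0.0, -2.2]
opening: 0.634
```

```bash
python3 go.py 475.9 -282 343 -1.447; python3 - <<'E'
from loc import *
im=save("side","pics/s2.png")[...,::-1];cv2.imwrite("pics/s2c.png",cv2.resize(im[60:300,190:390],None,fx=3,fy=2.5*1,interpolation=cv2.INTER_CUBIC))
im=save("top","pics/t2.png")
E
```

```text
4.2833 pos [571.4 -30.8 342.9] rot [-3.140e+00 -1.000e-03 -1.447e+00] F [-0.2  0.  -2.2] open 60.317596480518176
row [ 2.376e+01  1.257e+01 -1.000e-02] [-0.11 -0.04 -0.02]
```

View pics/s2c.png

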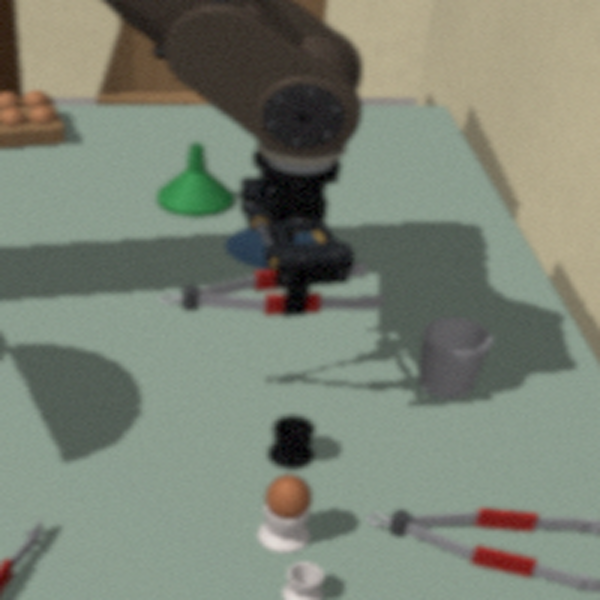

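```bash
python3 - <<'E'
from loc import *
p=pt("side",190/3+190,297/2.5+60,165);s=state()["eef_pos"];print(p,s, p-s)
t=cv2.imread("pics/t2.png");print([ (c.round(1),pt("top",*c,179).round(1)) for c,_ in hs("top",t,(0,150,40),(6,255,255),(200,120,320,220),5)])
cv2.imwrite("pics/t2c.png",cv2.resize(t[120:240,220:340],None,fx=5,fy=5,interpolation=cv2.INTER_CUBIC))
E
python3 go.py 475.2 -282 310 -1.447
```

```text
[473.88171112 -42.21312946 165.        ] [571.3573915  -30.84880382 340.94245671] [ -97.47568038  -11.36432564 -175.94245671]
[]
4.3833 pos [571.4 -30.8 340.9] rot [ 3.14   0.    -1.447] F [ 0.6 -1.3 -1.9] open 59.91151594398618
row [23.74 12.63  3.1 ] [ 0.09  0.02 -0.02]
```

Emit:
{"method": "arm_command", "body": {
  "steps": [
    [23.8,12.7,0,0,0,0],
    [23.8,12.7,0,0,0,0],
    [23.8,12.7,0,0,0,0],
    [23.8,12.7,0,0,0,0],
    [23.8,12.7,0,0,0,0],
    [23.8,12.7,0,0,0,0],
    [23.8,12.7,0,0,0,0],
    [23.8,12.7,0,0,0,0],
    [23.8,12.7,0,0,0,0],
    [23.8,12.7,0,0,0,0]
  ]
}}

```text
t: 5.22
eef_pos: [475.0, -282.4, 340.7]
tcp_rot: [3.14, 0.002, -1.448]
ft_force: [-0.4, 0.4, -1.0]
opening: 0.63
```

```bash
python3 - <<'E'
from loc import *
a=save("side","pics/s3.png")[...,::-1];b=save("top","pics/t3.png")[...,::-1];
z=lambda i:cv2.resize(i,None,fx=4,fy=4,interpolation=cv2.INTER_CUBIC)
print(state()["eef_pos"])
cv2.imwrite("pics/b3.png",np.hstack([z(a[160:300,230:330]),z(b[140:280,290:390])]))
E
```

```text
[ 475.38855477 -281.81817825  341.20170907]
```

View pics/b3.png

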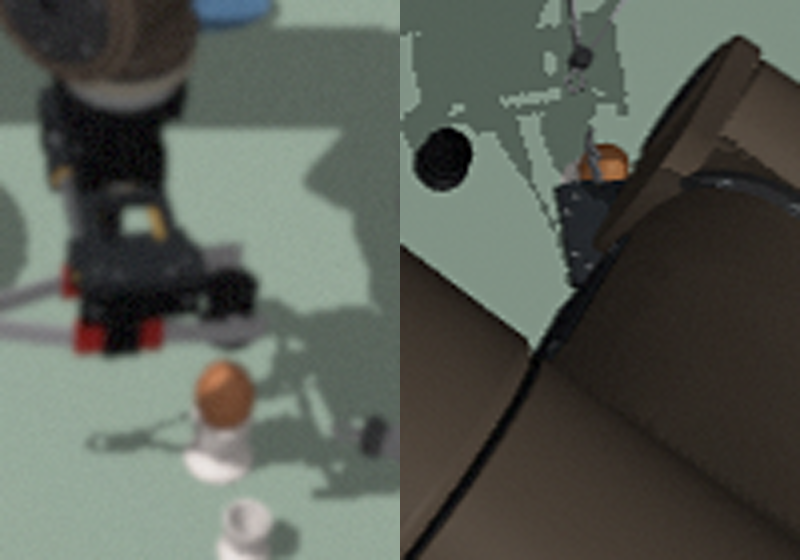

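```bash
python3 - <<'E'
from loc import *
s=state()["eef_pos"];y=0.1238;c,d=np.cos(y),np.sin(y)
for o in(81,):
  for a,l in((193-180+o,26),(o,29),(193-180+o,-26),(o-5,-30),(o-180,0)):
    p=np.array([s[0]+a*c-l*d,s[1]+a*d+l*c,s[2]-192+24]); q=p.copy(); q[2]-=10
    u=proj("top",p);v=proj("side",q);print(a,l,p.round(),"top crop",((u-[290,140])*4+[400,0]).round(),"side crop",((v-[230,160])*4).round())
print(proj("top",[555.5,-272,65]),proj("side",[555.5,-272,65]))
E
python3 go.py 475.5 -282 275 -1.447
```

```text
94 26 [ 565. -244.  173.] top crop [597. 123.] side crop [247. 260.]
81 29 [ 552. -243.  173.] top crop [597. 140.] side crop [227. 259.]
94 -26 [ 572. -296.  173.] top crop [666. 113.] side crop [268. 316.]
76 -30 [ 555. -302.  173.] top crop [676. 135.] side crop [241. 324.]
-99 0 [ 377. -294.  173.] top crop [682. 373.] side crop [-46. 320.]
[340.56207408 181.76788903] [286.45470475 258.69895886]
5.3167 pos [ 475.4 -281.8  341.2] rot [ 3.141e+00  1.000e-03 -1.446e+00] F [ 0.9  0.3 -1.2] open 59.69197049663096
row [ 0.02 -0.01  6.62] [0.05 0.05 0.05]
```

Both views agree with the predicted jaw position to about 2 px: left jaw tip at (590,125) in the top crop, right jaw at (268,325) in the side crop. I'll lower to just around the egg's top and look again.

Emit:
{"method": "arm_command", "body": {
  "steps": [
    [0,0,3,0,0,0],
    [0,0,5,0,0,0],
    [0,0,6.5,0,0,0],
    [0,0,7.5,0,0,0],
    [0,0,7.8,0,0,0],
    [0,0,7.8,0,0,0],
    [0,0,7.8,0,0,0]
  ]
}}

```text
t: 5.9
eef_pos: [475.4, -282.6, 264.3]
tcp_rot: [-3.141, -0.001, -1.447]
ft_force: [-0.3, -0.4, 0.1]
opening: 0.632
```

```bash
python3 - <<'E'
from loc import *
a=save("side","pics/s4.png")[...,::-1];b=save("top","pics/t4.png")[...,::-1];
z=lambda i:cv2.resize(i,None,fx=5,fy=5,interpolation=cv2.INTER_CUBIC)
print(state()["eef_pos"],state()["ft_force"])
cv2.imwrite("pics/b4.png",np.hstack([z(a[200:300,240:320]),z(b[140:240,310:380])]))
E
```

```text
[ 475.26858778 -282.75183737  264.63452556] [ 0.40861813  0.46773544 -0.12927791]
```

View pics/b4.png

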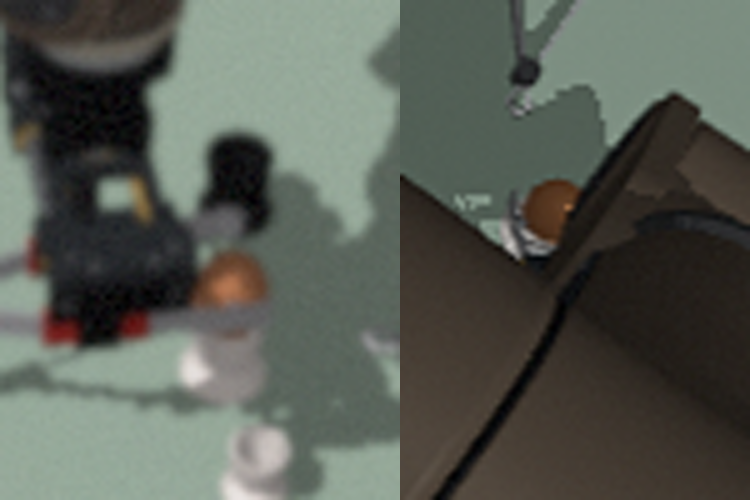

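```bash
python3 - <<'E'
from loc import *
s=state()["eef_pos"];y=0.1238;c,d=np.cos(y),np.sin(y)
for a,l in((94,-27),(94,-32),(94,25),(68,32),(94,30),(68,36)):
    p=np.array([s[0]+a*c-l*d,s[1]+a*d+l*c,s[2]-192+24]); q=p.copy(); q[2]-=10
    print(a,l,"top crop",((proj("top",p)-[310,140])*5+[400,0]).round(),"side crop",((proj("side",q)-[240,200])*5).round())
E
python3 go.py 475.5 -282 244 -1.447
```

```text
94 -27 top crop [603. 172.] side crop [272. 302.]
94 -32 top crop [611. 171.] side crop [274. 309.]
94 25 top crop [523. 183.] side crop [248. 231.]
68 32 top crop [520. 224.] side crop [199. 227.]
94 30 top crop [515. 185.] side crop [246. 224.]
68 36 top crop [513. 225.] side crop [197. 221.]
6.0 pos [ 475.3 -282.8  264.6] rot [-3.141e+00 -1.000e-03 -1.447e+00] F [ 0.4  0.5 -0.1] open 60.26431694497327
row [-0.07 -0.03  2.06] [-0.06 -0.07 -0.01]
```

The jaws are where predicted. In the top crop, the left jaw at x≈512 clears the egg's edge at x≈525, about 9 mm after parallax. Lowering the rest of the way, then closing.

Emit:
{"method": "arm_command", "body": {
  "steps": [
    [0,0,0.6,0,0,0],
    [0,0,1.2,0,0,0],
    [0,0,1.7,0,0,0],
    [0,0,2.0,0,0,0],
    [0,0,2.0,0,0,0],
    [0,0,2.0,0,0,0]
  ]
}}

```text
t: 6.5
eef_pos: [475.0, -282.8, 243.4]
tcp_rot: [3.141, 0.0, -1.447]
ft_force: [0.0, 0.6, -1.5]
opening: 0.632
```

Emit:
{"method": "arm_command", "body": {
  "steps": [
    [0,0,0,0,0,0],
    [0,0,0,0,0,0],
    [0,0,0,0,0,0],
    [0,0,0,0,0,0],
    [0,0,0,0,0,0],
    [0,0,0,0,0,0]
  ],
  "jaw": 5.0
}}

```text
t: 7.0
eef_pos: [475.0, -282.8, 243.8]
tcp_rot: [-3.141, -0.0, -1.447]
ft_force: [-0.5, 0.3, -1.3]
opening: 0.526
```

Emit:
{"method": "arm_command", "body": {
  "steps": [
    [0,0,0,0,0,0],
    [0,0,0,0,0,0],
    [0,0,0,0,0,0],
    [0,0,0,0,0,0],
    [0,0,0,0,0,0],
    [0,0,0,0,0,0],
    [0,0,0,0,0,0],
    [0,0,0,0,0,0],
    [0,0,0,0,0,0]
  ],
  "jaw": 3.8
}}

```text
t: 7.75
eef_pos: [475.0, -282.8, 243.7]
tcp_rot: [3.142, -0.0, -1.447]
ft_force: [0.0, 2.0, 0.6]
opening: 0.478
```

```bash
python3 go.py 475.5 -282 264 -1.447
```

```text
7.75 pos [ 475.  -282.8  243.7] rot [ 3.142 -0.    -1.447] F [0.  2.  0.6] open 45.477655469027766
row [-0.07 -0.06 -2.03] [ 0.   -0.   -0.02]
```

Fingers stopped at 45.5 mm, so the tongs are closed on the egg. Lifting gently.

Emit:
{"method": "arm_command", "body": {
  "steps": [
    [0,0,-0.4,0,0,0],
    [0,0,-1,0,0,0],
    [0,0,-1.8,0,0,0],
    [0,0,-2.8,0,0,0],
    [0,0,-4,0,0,0],
    [0,0,-5.5,0,0,0],
    [0,0,-7,0,0,0],
    [0,0,-8.5,0,0,0],
    [0,0,-10,0,0,0],
    [0,0,-11.5,0,0,0],
    [0,0,-12.5,0,0,0],
    [0,0,-13,0,0,0]
  ]
}}

```text
t: 8.75
eef_pos: [475.0, -282.7, 375.8]
tcp_rot: [-3.14, -0.002, -1.447]
ft_force: [-0.4, 0.4, -1.9]
opening: 0.474
```

```bash
python3 go.py 522.6 288 374 -1.447; python3 - <<'E'
from loc import *
a=save("side","pics/s5.png")[...,::-1]
cv2.imwrite("pics/b5.png",cv2.resize(a[150:290,220:340],None,fx=4,fy=4,interpolation=cv2.INTER_CUBIC))
E
```

```text
8.75 pos [ 475.  -282.7  375.8] rot [-3.140e+00 -2.000e-03 -1.447e+00] F [-0.4  0.4 -1.9] open 45.11015100166042
row [-56.05 -11.75   0.09] [-0.11 -0.11 -0.02]
```

View pics/b5.png

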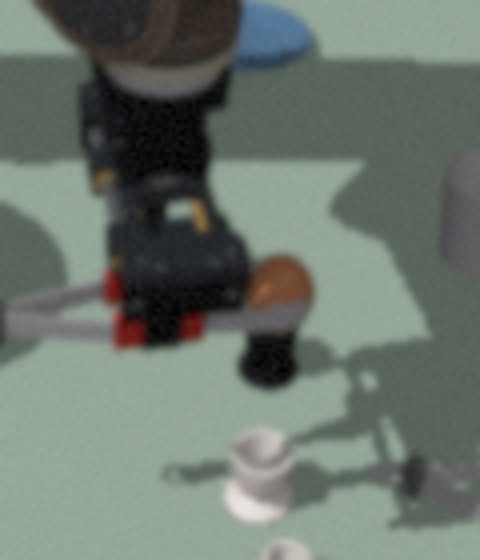

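The egg is held between the jaws at (280,290), and the white cup stands empty and upright at (260,475). Carrying it smoothly to the saucer.

Emit:
{"method": "arm_command", "body": {
  "steps": [
    [-0.5,-0.1,0,0,0,0],
    [-1.5,-0.3,0,0,0,0],
    [-3,-0.6,0,0,0,0],
    [-5,-1.1,0,0,0,0],
    [-7.3,-1.5,0,0,0,0],
    [-9.6,-2,0,0,0,0],
    [-12,-2.5,0,0,0,0],
    [-14.4,-3,0,0,0,0],
    [-16.8,-3.5,0,0,0,0],
    [-19.2,-4,0,0,0,0],
    [-21.6,-4.5,0,0,0,0],
    [-24,-5,0,0,0,0]
  ]
}}

```text
t: 9.8
eef_pos: [494.5, -36.0, 373.1]
tcp_rot: [3.14, 0.001, -1.447]
ft_force: [0.3, -0.4, -1.2]
opening: 0.478
```

Emit:
{"method": "arm_command", "body": {
  "steps": [
    [-2.4,-0.5,0,0,0,0],
    [-4.8,-1,0,0,0,0],
    [-7.2,-1.5,0,0,0,0],
    [-9.6,-2,0,0,0,0],
    [-12,-2.5,0,0,0,0],
    [-14.4,-3,0,0,0,0],
    [-16.8,-3.5,0,0,0,0],
    [-19.2,-4,0,0,0,0],
    [-21.6,-4.5,0,0,0,0],
    [-23.6,-4.9,0,0,0,0],
    [-25.4,-5.3,0,0,0,0],
    [-27,-5.7,0,0,0,0]
  ]
}}

```text
t: 10.8
eef_pos: [517.2, 238.8, 372.9]
tcp_rot: [3.14, -0.0, -1.446]
ft_force: [0.2, -0.3, -3.0]
opening: 0.48
```

```bash
python3 go.py 522.6 288 374 -1.447
```

```text
10.8 pos [517.2 238.8 372.9] rot [ 3.14  -0.    -1.446] F [ 0.2 -0.3 -3. ] open 45.619757568580916
row [-4.81 -1.14 -0.11] [ 0.1  -0.01  0.05]
```

Emit:
{"method": "arm_command", "body": {
  "steps": [
    [-1.3,-0.3,0,0,0,0],
    [-2.6,-0.6,0,0,0,0],
    [-3.7,-0.8,0,0,0,0],
    [-4.5,-1.1,0,0,0,0],
    [-4.9,-1.1,0,0,0,0],
    [-4.9,-1.1,0,0,0,0],
    [-4.9,-1.1,0,0,0,0],
    [-4.9,-1.1,0,0,0,0]
  ]
}}

```text
t: 11.47
eef_pos: [523.4, 286.0, 373.7]
tcp_rot: [3.141, -0.0, -1.448]
ft_force: [0.5, -0.0, -1.7]
opening: 0.477
```

```bash
python3 go.py 522.6 288 374 -1.447; python3 - <<'E'
from loc import *
a=save("side","pics/s6.png")[...,::-1].copy();b=save("top","pics/t6.png")[...,::-1].copy()
e=max(hs("side",a,(5,100,40),(15,255,255),(230,60,340,180)),key=lambda x:x[1][4]);print(e)
E=hs("top",b,(5,100,40),(15,255,255),(130,110,230,220),5);print(E,[pt("top",*x[0],190) for x in E])
print([pt("side",*e[0],z).round(1) for z in(180,190,200)])
if E:
    o1,d1=ray("top",*E[0][0]);o2,d2=ray("side",*e[0]);x=np.linalg.lstsq(np.c_[d1,-d2],o2-o1,rcond=None)[0];print("egg",o1+x[0]*d1,o2+x[1]*d2)
S=hs("top",b,(95,90,40),(125,255,255),(140,140,210,210),50);print("saucer",S)
z=lambda i:cv2.resize(i,None,fx=4,fy=4,interpolation=cv2.INTER_CUBIC)
cv2.imwrite("pics/b6.png",np.hstack([z(a[80:220,230:330]),z(b[120:260,120:220])]))
E
```

```text
11.4667 pos [523.4 286.  373.7] rot [ 3.141 -0.    -1.448] F [ 0.5 -0.  -1.7] open 45.364785655810614
row [-0.21  0.05 -0.03] [ 0.01 -0.01 -0.06]
(array([286.18930041,  81.0781893 ]), array([272,  60,  28,  41, 486], dtype=int32))
[(array([163.5, 157.3]), array([162, 154,   3,   8,  10], dtype=int32))] [array([611.77718684, 281.39493868, 190.        ])]
[array([651.3, 675.5, 180. ]), array([647.9, 650.8, 190. ]), array([644.4, 626.1, 200. ])]
egg [563.27914192 239.1047332  348.5350876 ] [590.46299066 238.63162138 356.72479211]
saucer [(array([181.9787234 , 167.59042553]), array([167, 157,  24,  29, 188], dtype=int32)), (array([176.11111111, 189.18518519]), array([171, 186,  12,   7,  54], dtype=int32))]
```

View pics/b6.png

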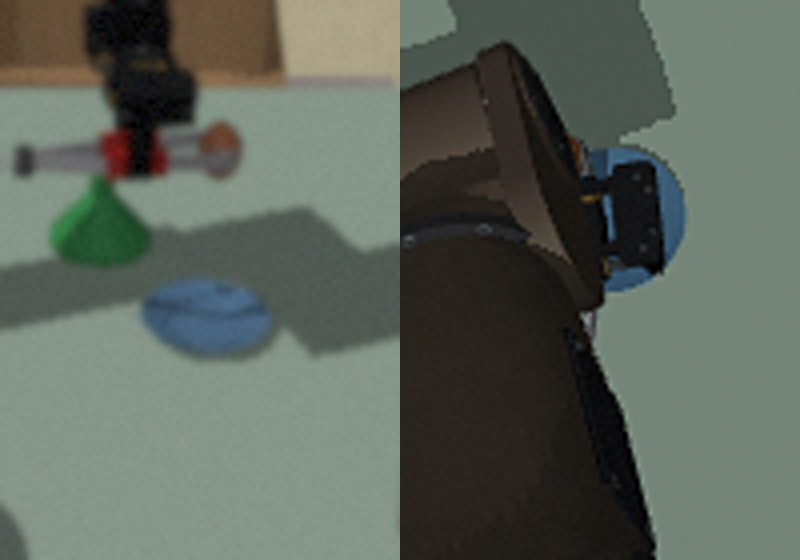

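```bash
python3 - <<'E'
from loc import *
a=cv2.imread("pics/s6.png")
for e in hs("side",a,(4,80,40),(18,255,255),(272,105,300,128),5): print(e,[pt("side",*e[0],z).round(1) for z in(180,190,195)])
print("expected px of egg at saucer middle",proj("side",[602.5,298,192]),proj("side",[602.5,298,175]))
E
```

```text
(array([284.53333333, 114.22222222]), array([280, 111,  10,   7,  45], dtype=int32)) [array([608.7, 350. , 180. ]), array([605.9, 330.2, 190. ]), array([604.5, 320.2, 195. ])]
expected px of egg at saucer middle [284.57602349 117.7317036 ] [284.26883551 121.87754553]
```

The egg (side crop, centre (218,149), i.e. pixel (284.5,117.3)) matches the expected pixel over the saucer's middle, (284.6,117.7). Its lower end is about 165 mm up. The grip and wrist force are steady, so I'm handing in.

```bash
python3 -c "
from h import *
s=state();print(s['t'],s['eef_pos'],s['opening']*95.1,s['ft_force']);print(job_done())"
```

```text
11.5667 [523.41516559 285.97114216 373.76652804] 45.83950497647415 [-0.69427895 -0.73271658 -1.80319553]
the job is handed in; nothing more can be done
None
```

I picked up the leftmost red-gripped tongs and closed them on the egg in the larger white cup. I lifted the egg out and handed in at 11.6 s, still holding it over the blue saucer.

**Last checks:**
- **Grip:** the fingers were steady at about 45.5 mm, which matches tongs closed on the egg. The wrist force was about 2 N.
- **Position:** the egg's side-view pixel matched the saucer's middle to under 1 px. The arm pose puts it within about 3 mm of the middle, with its lower end about 150 mm above the saucer.
- **Egg cup:** it stood upright and empty in the picture taken after the lift.
- **Bystanders:** nothing the arm passed looked disturbed in the pictures. I did not compare the brush, funnel and steel cup with the start one by one.

**Checks that failed:** at the end, the arm hid most of the egg from the top camera. The automatic two-view egg position also failed, because its colour mask caught the background as well as the egg. The final position therefore rests on the side view, with the egg's centre read by eye, and the arm pose.

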